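Clear down the harness test station and hold its fixture open

TASK

Clear down this cable-harness test station: first tip the aluminium cup over by its black bar so that all four white plug housings fall into the red tray below it, and swing the cup back fully upright. Then, at the test fixture, pull the orange latch tab sideways against its spring, lift the blue hold-down arm off its ball, and finish still holding it by the gripper, steady, with its ball end raised about 10 cm, so that the adapter underneath can be changed. Leave the other things on the bench where they are.

Things in the scene. Friction and masses are not known exactly. Their poses are not given: they have to be found in the camera images.
- tipper: fixed stand of the tip-out cup: red open tray, 200 (x) x 140 (y) x 55 mm high, wall 5 mm, its centre 40 mm along the stand's +x from the origin; two dark posts at y = +-78, x = -40 mm, 150 mm high, carry the cup between them. Origin on the bench; x points from the handle side to the tray's far end, z up
- cup (a joint): tilt of the round aluminium cup (rim radius 44 mm, 85 mm tall, rim 40 mm above the hinge) about its hinge, in rad: 0 = upright (a stop), grows to 2.2 (a stop) as the mouth swings over towards the stand's +x. Stiff hinge (0.12 N m of friction): it stays where it is left. The plugs slide out at about 1.6 to 2.1
- cup_hinge (a point): point on the cup's hinge axis, 130 mm above the bench at the stand's x = -40, y = 0; the axis runs along the stand's y
- cup_handle (a point): middle of the cup's black bar handle: round bar 10 mm thick, 72 mm long, parallel to the hinge axis, 100 mm from it, so it runs on an arc in the stand's xz plane. Cup upright: 94 mm to the stand's -x of the hinge and 34 mm above it; at tilt 2.0: 71 mm to its +x and 71 mm above. Pinch it from above, fingers closing along the stand's x; it turns between the pads
- plug0: loose white plug housing with black contact slots, 18 x 15 x 22 mm, 12 g; origin at the centre of its underside; starts in the cup
- plug1: loose white plug housing with black contact slots, 18 x 15 x 22 mm, 12 g; origin at the centre of its underside; starts in the cup
- plug2: loose white plug housing with black contact slots, 18 x 15 x 22 mm, 12 g; origin at the centre of its underside; starts in the cup
- plug3: loose white plug housing with black contact slots, 18 x 15 x 22 mm, 12 g; origin at the centre of its underside; starts in the cup
- fixture: fixed test fixture, base plate 270 (x) x 120 (y) x 12 mm; origin under its centre on the bench, z up. Ball stud (steel ball, radius 12 mm, flat collar of radius 15 mm below it) at its x = -80, y = 0, ball centre about 60 mm up; hinge of the hold-down arm at x = +110 mm, 60 mm up, axis along the fixture's y; the adapter nest lies under the arm
- tongue (a joint): angle of the blue hold-down arm about its hinge, rad: 0 = down on the ball, grows as the ball end rises (stop at 1.1). It falls back by its own weight (0.38 to 0.58 kg in all) when let go; the ball end is 190 mm from the hinge, so 0.55 rad is 10 cm of rise. Latched, it has only about 3 mm of play
- hold_arm: the blue hold-down arm: bar 36 mm wide, 22 mm thick, 175 mm long, with a coupler head at its end, 52 x 46 mm, top 28 mm above the ball centre, that carries the latch. Origin on the hinge axis, 60 mm above the bench; axes those of the fixture when down; it tilts about its y
- ball_socket (a point): the socket centre in the arm's coupler head: 60 mm above the bench when down
- latch (a joint): travel of the spring latch along the arm's own +y (= the fixture's +y), in m: 0 = latched, stop at 0.020. Its two prongs catch under the ball's collar and the arm is free above 0.014. The spring pushes back with 3.5 N at 0 and 8.5 N at the stop; the latch springs back when let go
- latch_tab (a point): grip point in the latch's orange upright tab; the tab is 34 (arm's x) x 12 (arm's y, the pull direction) mm and 43 mm tall above its steel plate. The point is 14 mm below the tab's top; when down, 126 mm above the bench at the fixture's x = -80, y = 0. Pinch from above, fingers closing along the fixture's y; it runs on an arc about the arm's hinge and may turn between the pads
- tape: bystander: loose red tape roll, 64 mm across, 18 mm high; origin at the centre of its underside
- driver: bystander: loose screwdriver with yellow handle, 180 mm long, lying along its x
- board: bystander: loose copper-brown adapter board with three white connectors, 60 x 80 x 18 mm; origin at the centre of its underside
- meter: bystander: loose yellow hand meter, 130 x 70 x 36 mm, lying flat; origin at the centre of its underside
- spray: bystander: loose blue can, 54 mm across, 150 mm high, standing; origin at the centre of its underside

How it is judged:
By the outcome, as a careful person would: the job done as asked, in the order asked, and still so for the second after the job is handed in, while the arm keeps its last pose, push and grip.
It also fails if it takes over 54 s, if anything falls off the work surface, if the arm or the gripper's body presses on something with over 40 N, if the wrist force passes 120 N, or if a joint passes its speed limit or range.

ROBOT

A 7-joint arm with a two-finger parallel gripper is mounted at the origin on the work surface. World frame = base frame: x ahead of the robot, y to its left, z up, the work surface at z = 0. Lengths are in m, angles in degrees, forces in N, time in s.
With the tool pointing down it reaches from about 0.425 to 0.875 m from the base axis. Payload 4.7 kg.
Tool frame: the origin (TCP) lies between the finger pads; the fingertips stand 8 mm ahead of it and the grasp point (between the pads) lies 11 mm behind it (env.tip_extent is the distance from the TCP to the fingertips, in m); z points along the fingers, y is the line along which they close (so a half turn about z gives the same grasp; the last joint's range is limited). The gripper opens to 87 mm and grips with 3 to 60 N. Pads are 19 mm wide; open, the fingers measure 117 mm over their backs; the gripper's body (75 mm by 190 mm) begins 51 mm behind the grasp point.
Start: joints at [69.563, 18.392, -4.016, 83.108, 1.295, 78.541, -3.26], TCP at [0.236, -0.606, 0.203] pointing down, gripper open.
Joint ranges: [-163.93, 163.93], [-17.29, 119.83], [-79.2, 71.16], [3.27, 140.29], [-89.18, 269.18], [5.43, 117.66], [-154.24, 154.24]. Speed limits (degrees/s): [147.25, 147.25, 180, 180, 180, 180, 180].

INTERFACE

Orientations are given as [roll, pitch, yaw] about the fixed x, y, z axes, in that order (R = Rz(yaw) Ry(pitch) Rx(roll)).
In Python, from cell import sensors, vision, workorder, env gives the robot as it stands.
- The arm moves only by the tool drive_tool, never from a script. Its argument "moves" is a list of rows, each an object of numbers: "x", "y", "z": the shift along the tool's x, y, z in mm; "rx", "ry", "rz": the turn, a rotation vector about the tool's x, y, z in rad; "fingers": the closure, from -1 (fully open) to 1 (shut). In form: [{"x": .., "y": .., "z": .., "rx": .., "ry": .., "rz": .., "fingers": ..}, ...]. A call has 1 to 20 rows; each row is the pose to reach, as a shift and turn from the pose commanded when the call began, along the tool's axes at that moment; what a row does not reach only later rows make up. A row lasts 1/8 s, in which the tool goes at most 62.5 mm and 10.7 degrees, less where a joint would pass 70% of its speed; a pose out of reach is approached as far as the arm can. A call with a gripper value outside its range is refused whole. The fingers move at their own pace and stop on an object; "force" is the grip in N (left out, the last holds). Time passes only in rows, so rows that repeat a pose let the fingers close. It gives the time, the measured TCP pose, the force, the opening and the grip force at its end, in the units of the state.
- sensors.get_obs(): the state, without advancing time (a new reading comes with each control period).
- vision.read_camera(name): name is "scene" or "side" or "wrist"; returns a dict with "image" (420x560x3 uint8, red, green, blue), "fx", "fy", "cx", "cy" (pixels), "k1" (the pictures are not rectified: a ray, as slopes to the right and down, at radius r is drawn at 1 + k1 r^2 times it, then the intrinsics apply), "R" (3x3) and "t" (3): a world point X has camera coordinates R X + t. Camera axes: x right, y down, z forward; pixel columns grow to the right and rows downward; lengths in m; the calibration is good to about 2 mm. A picture is of the moment at which its call begins. There is no depth.
- workorder.sign_off(): hands the job in; it is judged then, once.
The state is a dict: "time_s": time; "qpos": joint angles; "joint_velocities": joint speeds; "effort": joint torques, N m; "tool_pos": TCP position; "tool_rot": TCP orientation; "force": force on the tool from outside, world axes, zero at the start; "wrist_torque": the same for the moment, N m; "grip_width": finger opening in m; "grasp_force": force on a finger pad.
Only numpy, scipy, OpenCV 4.12 (cv2) and the standard library are available. Lean on these libraries where they do the work, as an engineer would, in place of code of your own. Each camera call takes 0.05 s, during which the arm holds its last target. There are 200 camera calls.

## Working session

There is one attempt and no reset: what is moved stays moved. The work goes in short steps, Python scripts to look and compute and a tool call to move; the robot and the scene stay as the last step left them, time stands still between calls to the robot, and variables do not carry over. Pictures are saved under pics/ and viewed, at most 10 in all, crops included, and the job is handed in when it is done.

Besides the shell and the picture viewer there is one more tool, called after "Request:" as name(argument=value, ...), one argument or row to a line, values as JSON. drive_tool: Moves the arm, as the interface text tells. Its arguments: {"type":"object","properties":{"moves":{"type":"array"},"force":{"type":"number"}},"required":["moves"]}

```bash
mkdir -p pics; ls
python3 - <<'E'
from cell import sensors, vision, workorder, env
import cv2, numpy as np
o=sensors.get_obs(); print({k:np.round(v,3) for k,v in o.items()}, env.tip_extent)
ims=[]
for n in ["scene","side"]:
    d=vision.read_camera(n); np.savez(f"pics/{n}0.npz",**d)
    cv2.imwrite(f"pics/{n}0.png",d["image"][:,:,::-1])
    print(n,d["fx"],d["fy"],d["cx"],d["cy"],d["k1"],np.round(-np.array(d["R"]).T@d["t"],3), np.round(d["R"],3).tolist())
E
```

```text
pics
{'time_s': np.float64(0.0), 'qpos': array([69.563, 18.44 , -4.014, 83.174,  1.296, 78.541, -3.26 ]), 'joint_velocities': array([-0.079, -0.085,  0.044, -0.072, -0.092, -0.112, -0.006]), 'effort': array([ 0.0000e+00, -4.9129e+01, -4.0400e-01, -3.1252e+01, -6.4000e-02,
        4.4000e-02,  0.0000e+00]), 'tool_pos': array([ 0.235, -0.605,  0.202]), 'tool_rot': array([-1.7989e+02,  7.0000e-03,  2.1245e+01]), 'force': array([ 0.753,  0.371, -1.613]), 'wrist_torque': array([-0.021,  0.042, -0.046]), 'grasp_force': np.float64(0.0), 'grip_width': np.float64(0.087)} 0.008
scene 520.8231538546748 520.8231538546748 283.04975690797494 214.6501477324964 -0.04477620932329922 [1.484 0.551 1.037] [[-0.522, 0.853, 0.009], [0.553, 0.346, -0.758], [-0.65, -0.39, -0.652]]
side 539.5326562048702 539.5326562048702 279.7635125092007 211.0548623757179 -0.157241267697986 [0.047 0.972 1.109] [[-0.869, -0.495, 0.021], [-0.341, 0.567, -0.75], [0.359, -0.659, -0.661]]
```

View pics/scene0.png

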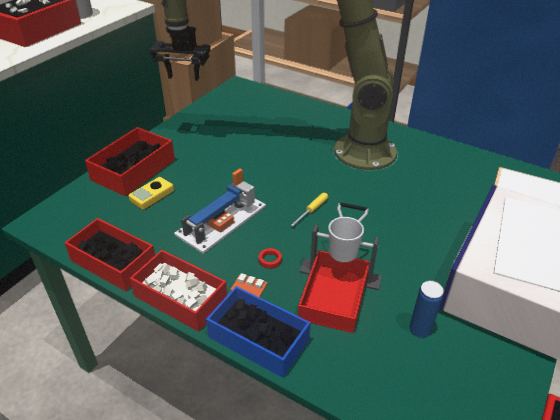

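View pics/side0.png

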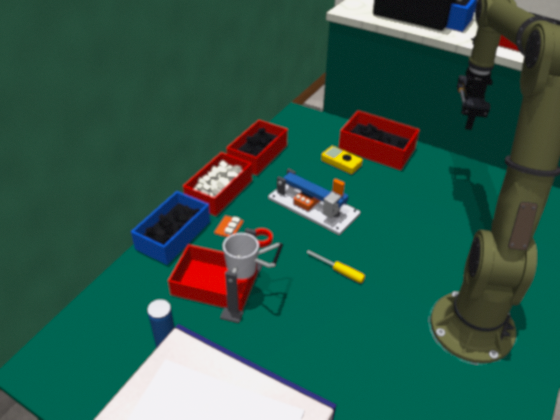

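The scene view shows the tipper: handle bar about (352,207), cup (346,238), tray (335,290). The fixture's orange tab is at (238,176) and its hinge end near (190,228). In the side view the tab is at (338,187), cup (240,255) and tray (215,275). Next I'll enlarge both for accurate pixels.

```bash
cat > h.py <<'E'
import numpy as np, cv2
def load(n): return dict(np.load(f"pics/{n}.npz"))
def ray(d,p):
    xd=(np.array(p,float)-[d["cx"],d["cy"]])/[d["fx"],d["fy"]]
    x=xd.copy()
    for _ in range(20): x=xd/(1+d["k1"]*(x@x))
    v=d["R"].T@np.array([x[0],x[1],1.]); return -d["R"].T@d["t"], v/np.linalg.norm(v)
def plane(d,p,z):
    c,v=ray(d,p); return c+v*(z-c[2])/v[2]
def tri(*dp):
    A=np.zeros((3,3));b=np.zeros(3);rs=[ray(d,p) for d,p in dp]
    for c,v in rs: M=np.eye(3)-np.outer(v,v);A+=M;b+=M@c
    X=np.linalg.solve(A,b); return X,[1000*np.linalg.norm(np.cross(X-c,v)) for c,v in rs]
def proj(d,X):
    q=d["R"]@np.array(X)+d["t"];x=q[:2]/q[2];return x*(1+d["k1"]*(x@x))*[d["fx"],d["fy"]]+[d["cx"],d["cy"]]
E
python3 - <<'E'
from h import *
def crop(n,x,y,w=100,h=75):
    im=load(n)["image"][y:y+h,x:x+w,::-1]; im=cv2.resize(im,(400,300),interpolation=cv2.INTER_CUBIC)
    for i in range(0,w,20): cv2.putText(im,str(x+i),(i*4,8),0,.3,(255,255,255)); cv2.line(im,(i*4,8),(i*4,14),(255,255,255))
    for i in range(10,h,10): cv2.putText(im,str(y+i),(0,i*4+3),0,.3,(255,255,255))
    return im
a=np.vstack([np.hstack([crop("scene0",295,190),crop("side0",215,215)]),np.hstack([crop("scene0",172,165),crop("side0",265,165)])])
cv2.imwrite("pics/crops0.png",a)
E
```

```text
(no output)
```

View pics/crops0.png

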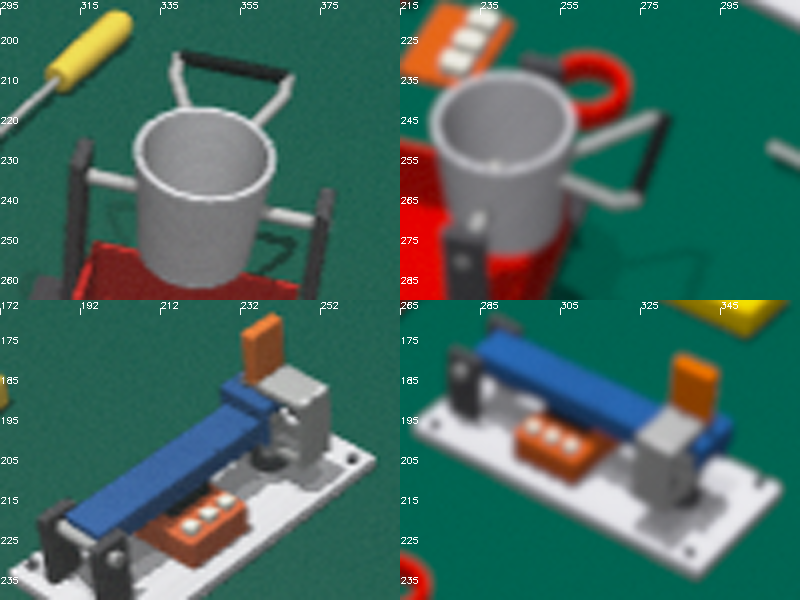

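Run:
```python
from h import *
np.set_printoptions(precision=4,suppress=True)
S,D=load("scene0"),load("side0")
for p,q in [((339.5,204.3),(281,244.5)),((367,209.5),(275,262.5))]: print("bar",*tri((S,p),(D,q)))
def quad(d,m,n=4):
    m=cv2.morphologyEx(m.astype(np.uint8),cv2.MORPH_OPEN,np.ones((2,2)))
    c=max(cv2.findContours(m,0,1)[0],key=cv2.contourArea); return cv2.approxPolyN(cv2.convexHull(c),n).reshape(-1,2).astype(float)
def roi(d,x0,y0,x1,y1):
    m=np.zeros(d["image"].shape[:2],bool);m[y0:y1,x0:x1]=1;return m
for nm,d,r in [("scene",S,(160,160,280,255)),("side",D,(260,160,370,240))]:
    hsv=cv2.cvtColor(d["image"],cv2.COLOR_RGB2HSV); h,s,v=hsv[...,0],hsv[...,1],hsv[...,2]
    w=roi(d,*r)&(s<50)&(v>150)
    q=quad(d,w); print(nm,"base px",q.tolist()); P=np.array([plane(d,p,.012) for p in q]); print(P[:,:2].tolist(), np.linalg.norm(P-np.roll(P,1,0),axis=1), "mean",P.mean(0))
    t=roi(d,*((225,160,250,192) if nm=="scene" else (325,170,352,202)))&(h<16)&(s>150)&(v>90)
    ys,xs=np.nonzero(t); print(nm,"tab",xs.mean(),ys.mean(),xs.min(),xs.max(),ys.min(),ys.max(), quad(d,t,5).tolist())
    t=roi(d,*((295,240,385,335) if nm=="scene" else (160,235,265,315)))&((h<8)|(h>172))&(s>150)&(v>60)
    q=quad(d,t,4 if nm=="scene" else 6); print(nm,"tray",q.tolist()); print(np.array([plane(d,p,.055)[:2] for p in q]).tolist(),np.array([plane(d,p,0)[:2] for p in q]).tolist())
print("tab top hinge-end-near", [tri((S,p),(D,q)) for p,q in [((233,172),(333.7,178.2)),((243.2,170.2),(344.5,183))]])
```

```text
bar [0.4975 0.1331 0.1618] [np.float64(1.1411797668140404), np.float64(1.141179766813803)]
bar [0.4782 0.201  0.1646] [np.float64(2.761152120572337), np.float64(2.7611521205721563)]
scene base px [[267.0, 205.0], [203.0, 253.0], [174.0, 233.0], [257.0, 200.0]]
[[0.44962007287809524, -0.12813475326548607], [0.7196436027950872, -0.16568982220386386], [0.6994675075979182, -0.2876717645885143], [0.4456357366386088, -0.16778611065928462]] [0.0399 0.2726 0.1236 0.2807] mean [ 0.5786 -0.1873  0.012 ]
scene tab 237.11764705882354 176.30252100840337 233 241 169 185 [[242.0, 181.0], [238.0, 185.0], [234.0, 185.0], [234.0, 173.0], [242.0, 168.0]]
scene tray [[371.0, 262.0], [353.0, 333.0], [294.0, 319.0], [318.0, 251.0]]
[[0.5451137875522143, 0.25845502136340254], [0.7753153230585469, 0.3169492960874918], [0.8120947147503674, 0.1812690078026416], [0.5827308108803539, 0.12055755092842191]] [[0.49257717467109097, 0.24205773126013047], [0.735666152244574, 0.30382670862731287], [0.7745045757263036, 0.16055058979737413], [0.5323001231739422, 0.09644030510231527]]
side base px [[365.0, 209.0], [340.0
[... 562 characters left out ...]
62612], [0.6209372648281505, 0.19462523336665039], [0.54908890391793, 0.3027498755978454], [0.69475674189186, 0.3388776467647777], [0.7303388352223462, 0.305720825383776], [0.7695825223384031, 0.17107862906982818]] [[0.6970508792209704, 0.10537095808488639], [0.6508667141795844, 0.1540933225057679], [0.5752703980910211, 0.26785826477475017], [0.7285369692961043, 0.3058706337990543], [0.7659751953102703, 0.2709841935538507], [0.8072660214073775, 0.12931841437029656]]
tab top hinge-end-near [(array([ 0.5097, -0.2037,  0.1427]), [np.float64(2.3617419885729465), np.float64(2.361741988572907)]), (array([ 0.4743, -0.1963,  0.1372]), [np.float64(4.0200659828092595), np.float64(4.020065982809124)])]
```

```bash
cat >> h.py <<'E'
from scipy.spatial.transform import Rotation as Ro
def rows(targets, pos=None):
    from cell import sensors
    o=sensors.get_obs(); p=np.array(o["tool_pos"]) if pos is None else np.array(pos)
    R=Ro.from_euler("xyz",o["tool_rot"],degrees=True)
    for t in targets:
        d=R.inv().apply(np.array(t[:3])-p)*1000; r=(R.inv()*Ro.from_euler("xyz",[180,0,t[3]],degrees=True)).as_rotvec()
        print(t,np.round(d,1),np.round(r,3))
E
python3 -c "
from h import *
rows([(.45,-.4,.30,45),(.52,-.15,.32,75),(.488,.167,.30,105)])"
```

```text
(0.45, -0.4, 0.3, 45) [ 274.5 -113.7  -98. ] [-0.002 -0.    -0.415]
(0.52, -0.15, 0.32, 75) [ 430.4 -321.4 -117.6] [-0.002 -0.001 -0.938]
(0.488, 0.167, 0.3, 105) [ 515.4 -628.4  -97.1] [-1.000e-03 -1.000e-03 -1.462e+00]
```

Request:
drive_tool(
  moves=[
    {"x":50,"y":-20,"z":-30,"rz":-0.1,"fingers":0.1},
    {"x":100,"y":-40,"z":-60,"rz":-0.2,"fingers":0.1},
    {"x":155,"y":-65,"z":-80,"rz":-0.3,"fingers":0.1},
    {"x":210,"y":-90,"z":-98,"rz":-0.4,"fingers":0.1},
    {"x":265,"y":-113,"z":-105,"rz":-0.5,"fingers":0.1},
    {"x":310,"y":-155,"z":-110,"rz":-0.6,"fingers":0.1},
    {"x":350,"y":-205,"z":-114,"rz":-0.75,"fingers":0.1},
    {"x":390,"y":-260,"z":-117,"rz":-0.9,"fingers":0.1},
    {"x":425,"y":-315,"z":-117,"rz":-1.0,"fingers":0.1},
    {"x":445,"y":-375,"z":-117,"rz":-1.1,"fingers":0.1},
    {"x":465,"y":-430,"z":-112,"rz":-1.2,"fingers":0.1},
    {"x":480,"y":-490,"z":-106,"rz":-1.3,"fingers":0.1},
    {"x":495,"y":-545,"z":-100,"rz":-1.4,"fingers":0.1},
    {"x":508,"y":-595,"z":-97,"rz":-1.46,"fingers":0.1},
    {"x":515,"y":-628,"z":-97,"rz":-1.46,"fingers":0.1},
    {"x":515,"y":-628,"z":-97,"rz":-1.46,"fingers":0.1},
    {"x":515,"y":-628,"z":-97,"rz":-1.46,"fingers":0.1},
  ],
  force=20,
)

```text
invalid input at $.moves[0]: expected keys x, y, z, rx, ry, rz, fingers
```

Run:
```python
from cell import sensors, vision
from h import *
o=sensors.get_obs(); print({k:np.round(o[k],3) for k in ["time_s","qpos","tool_pos","tool_rot","grip_width"]})
d=vision.read_camera("wrist"); np.savez("pics/w1.npz",**d); print(-d["R"].T@d["t"],d["fx"],d["k1"])
im=d["image"][:,:,::-1].copy()
for p in [(.4975,.1331,.1618),(.4782,.201,.1646)]: cv2.circle(im,tuple(int(v) for v in proj(d,p)),4,(0,255,255),1)
cv2.imwrite("pics/w1.png",im)
```

```text
{'time_s': np.float64(0.1), 'qpos': array([69.564, 18.435, -4.016, 83.168,  1.294, 78.542, -3.26 ]), 'tool_pos': array([ 0.235, -0.605,  0.202]), 'tool_rot': array([-1.7990e+02,  5.0000e-03,  2.1247e+01]), 'grip_width': np.float64(0.087)}
[ 0.30120033 -0.58016739  0.38356626] 368.1159894394895 -0.0030458373630665087
```

View pics/w1.png

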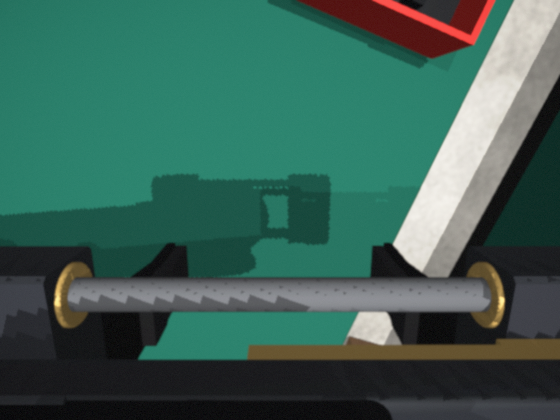

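The move was refused because every row needs all the keys, so this picture is still from the start pose: it shows only the gripper, with an edge of a red bin at about (430,40).

Request:
drive_tool(
  moves=[
    {"x":50,"y":-20,"z":-30,"rx":0,"ry":0,"rz":-0.1,"fingers":0.1},
    {"x":100,"y":-40,"z":-60,"rx":0,"ry":0,"rz":-0.2,"fingers":0.1},
    {"x":155,"y":-65,"z":-80,"rx":0,"ry":0,"rz":-0.3,"fingers":0.1},
    {"x":210,"y":-90,"z":-98,"rx":0,"ry":0,"rz":-0.4,"fingers":0.1},
    {"x":265,"y":-113,"z":-105,"rx":0,"ry":0,"rz":-0.5,"fingers":0.1},
    {"x":310,"y":-155,"z":-110,"rx":0,"ry":0,"rz":-0.6,"fingers":0.1},
    {"x":350,"y":-205,"z":-114,"rx":0,"ry":0,"rz":-0.75,"fingers":0.1},
    {"x":390,"y":-260,"z":-117,"rx":0,"ry":0,"rz":-0.9,"fingers":0.1},
    {"x":425,"y":-315,"z":-117,"rx":0,"ry":0,"rz":-1.0,"fingers":0.1},
    {"x":445,"y":-375,"z":-117,"rx":0,"ry":0,"rz":-1.1,"fingers":0.1},
    {"x":465,"y":-430,"z":-112,"rx":0,"ry":0,"rz":-1.2,"fingers":0.1},
    {"x":480,"y":-490,"z":-106,"rx":0,"ry":0,"rz":-1.3,"fingers":0.1},
    {"x":495,"y":-545,"z":-100,"rx":0,"ry":0,"rz":-1.4,"fingers":0.1},
    {"x":508,"y":-595,"z":-97,"rx":0,"ry":0,"rz":-1.46,"fingers":0.1},
    {"x":515,"y":-628,"z":-97,"rx":0,"ry":0,"rz":-1.46,"fingers":0.1},
    {"x":515,"y":-628,"z":-97,"rx":0,"ry":0,"rz":-1.46,"fingers":0.1},
    {"x":515,"y":-628,"z":-97,"rx":0,"ry":0,"rz":-1.46,"fingers":0.1},
  ],
  force=20,
)

```text
time_s: 2.28
tool_pos: [0.4881, 0.165, 0.2996]
tool_rot: [-180.0, 0.0, 104.8]
force: [-0.3, -0.5, 0.3]
grip_width: 0.039
grasp_force: 0.0
```

Run:
```python
from cell import sensors, vision
from h import *
o=sensors.get_obs(); print({k:np.round(o[k],3) for k in ["time_s","qpos","tool_pos","tool_rot","grip_width","joint_velocities"]})
d=vision.read_camera("wrist"); np.savez("pics/w2.npz",**d); print(-d["R"].T@d["t"],d["fx"],d["k1"])
im=d["image"][:,:,::-1].copy()
for p in [(.4975,.1331,.1618),(.4782,.201,.1646)]: cv2.circle(im,tuple(int(v) for v in proj(d,p)),4,(0,255,255),1)
cv2.imwrite("pics/w2.png",im)
```

```text
{'time_s': np.float64(2.275), 'qpos': array([ 23.673,   2.355, -46.278,  91.572,   1.746,  86.838,  -7.836]), 'tool_pos': array([0.488, 0.165, 0.3  ]), 'tool_rot': array([-1.79969e+02,  4.70000e-02,  1.04842e+02]), 'grip_width': np.float64(0.039), 'joint_velocities': array([ 0.956,  0.029,  1.035, -0.058,  0.002, -0.057, -0.077])}
[0.46983959 0.23344558 0.4812154 ] 368.1159894394895 -0.0030458373630665087
```

View pics/w2.png

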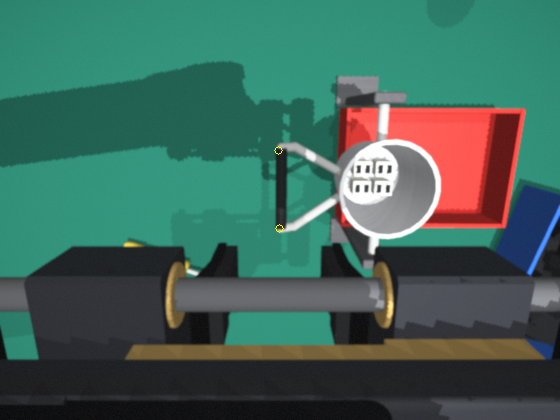

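The wrist view shows the bar as a vertical dark line at column 281, rows 149–229, square to the closing direction. The four plugs are inside the cup and the tray is to its right. My two-view bar ends (yellow circles) sit within 2 px of it.

Run:
```python
from h import *
np.set_printoptions(precision=4,suppress=True)
S,D,W=load("scene0"),load("side0"),load("w2")
g=W["image"].max(2); m=np.zeros(g.shape,np.uint8); m[140:240,265:300]=(g[140:240,265:300]<45)
n,l,s,c=cv2.connectedComponentsWithStats(m); i=1+np.argmax(s[1:,4]); print(s[i],c[i])
ys,xs=np.nonzero(l==i); k=np.polyfit(ys,xs,1); e=[(np.polyval(k,y),y) for y in (ys.min(),ys.max())]; print(k,e)
for (p,q),w in zip([((339.5,204.3),(281,244.5)),((367,209.5),(275,262.5))],e[::1]): print(tri((S,p),(D,q),(W,w)))
print([plane(W,w,.164) for w in e])
a,b=[plane(W,w,.164) for w in e]; print("yaw",np.degrees(np.arctan2(b[1]-a[1],b[0]-a[0])), np.linalg.norm(a-b),(a+b)/2)
rows([(*((a+b)/2)[:2],.164-.011,105)])
```

```text
[276 149  11  79 555] [280.7117 180.5658]
[ -0.0246 285.1517] [(np.float64(281.48788687445), np.int64(149)), (np.float64(279.56993363539834), np.int64(227))]
(array([0.4914, 0.1643, 0.1748]), [np.float64(32.193770935876714), np.float64(14.323833349894977), np.float64(41.06142857993242)])
(array([0.4857, 0.1769, 0.1645]), [np.float64(27.25664747718318), np.float64(16.110172689802468), np.float64(41.153206528828356)])
[array([0.4803, 0.2029, 0.164 ]), array([0.4967, 0.1349, 0.164 ])]
yaw -76.39440189707439 0.06999242257326947 [0.4885 0.1689 0.164 ]
(np.float64(0.48851451391806), np.float64(0.16890057288049853), 0.153, 105) [  4.3   1.4 146.6] [-0.001  0.001 -0.004]
```

Request:
drive_tool(
  moves=[
    {"x":4,"y":1,"z":40,"rx":0,"ry":0,"rz":0,"fingers":0.1},
    {"x":4,"y":1,"z":85,"rx":0,"ry":0,"rz":0,"fingers":0.1},
    {"x":4,"y":1,"z":120,"rx":0,"ry":0,"rz":0,"fingers":0.1},
    {"x":4,"y":1,"z":137,"rx":0,"ry":0,"rz":0,"fingers":0.1},
    {"x":4,"y":1,"z":147,"rx":0,"ry":0,"rz":0,"fingers":0.1},
    {"x":4,"y":1,"z":147,"rx":0,"ry":0,"rz":0,"fingers":0.1},
    {"x":4,"y":1,"z":147,"rx":0,"ry":0,"rz":0,"fingers":0.5},
    {"x":4,"y":1,"z":147,"rx":0,"ry":0,"rz":0,"fingers":1},
    {"x":4,"y":1,"z":147,"rx":0,"ry":0,"rz":0,"fingers":1},
    {"x":4,"y":1,"z":147,"rx":0,"ry":0,"rz":0,"fingers":1},
    {"x":4,"y":1,"z":147,"rx":0,"ry":0,"rz":0,"fingers":1},
  ],
  force=20,
)

```text
time_s: 3.7
tool_pos: [0.4879, 0.1702, 0.1529]
tool_rot: [180.0, 0.0, 104.9]
force: [0.7, 0.1, 0.2]
grip_width: 0.002
grasp_force: 0.0
```

Run:
```python
from h import *
from cell import sensors
o=sensors.get_obs(); print({k:np.round(o[k],4) for k in ["time_s","tool_pos","tool_rot","grip_width","grasp_force","force"]})
a0=np.arctan2(34,94)
for t in np.arange(0.2,2.15,.1):
    a=a0+t; print(round(t,1), "y",round(100*(np.cos(a0)-np.cos(a)),1),"z",round(-100*(np.sin(a)-np.sin(a0)),1))
```

```text
{'time_s': np.float64(3.7), 'tool_pos': array([0.4879, 0.1702, 0.1529]), 'tool_rot': array([1.799967e+02, 8.000000e-03, 1.048969e+02]), 'grip_width': np.float64(0.002), 'grasp_force': np.float64(0.0), 'force': array([0.6977, 0.0981, 0.1739])}
0.2 y 8.6 z -18.0
0.3 y 14.3 z -26.3
0.4 y 20.7 z -33.9
0.5 y 27.8 z -40.9
0.6 y 35.6 z -47.2
0.7 y 44.0 z -52.6
0.8 y 52.9 z -57.1
0.9 y 62.2 z -60.8
1.0 y 71.9 z -63.5
1.1 y 81.7 z -65.2
1.2 y 91.7 z -66.0
1.3 y 101.7 z -65.7
1.4 y 111.6 z -64.4
1.5 y 121.3 z -62.2
1.6 y 130.8 z -59.0
1.7 y 139.9 z -54.9
1.8 y 148.5 z -49.8
1.9 y 156.6 z -44.0
2.0 y 164.1 z -37.3
2.1 y 170.9 z -30.0
```

Run:
```python
from cell import vision
from h import *
ds={n:vision.read_camera(n) for n in ("scene","side","wrist")}
for n,d in ds.items(): np.savez(f"pics/{n}3.npz",**d)
def crop(d,x,y,w,h,s):
    return cv2.resize(d["image"][y:y+h,x:x+w,::-1],(w*s,h*s),interpolation=cv2.INTER_CUBIC)
t=crop(ds["wrist"],130,150,400,150,2)
b=np.hstack([crop(ds["scene"],290,160,100,75,4),crop(ds["side"],215,205,100,75,4)])
cv2.imwrite("pics/c3.png",np.vstack([t,b]))
```

```text
(no output)
```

View pics/c3.png

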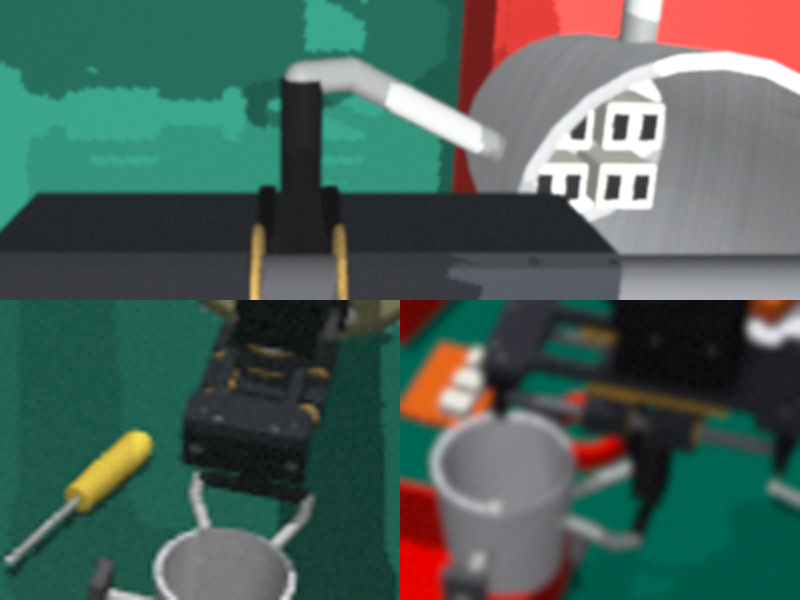

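The wrist crop shows the bar (crop column 300) running in line between the finger carriages. In the scene and side crops the bar has not moved, and the fingertips end close to it. The 2 mm width suggests a miss, so I'll check with numbers before moving.

Run:
```python
from cell import sensors
from h import *
np.set_printoptions(precision=1,suppress=True)
o=sensors.get_obs(); print({k:np.round(o[k],4) for k in ["time_s","tool_pos","grip_width","grasp_force","force"]})
for n in ("scene","side","wrist"):
    d=load(n+"3"); print(n,"tip",proj(d,(.488,.170,.145)),"grasp",proj(d,(.488,.170,.164)), "bar@.164",proj(d,(.4885,.169,.164)))
S,D,W=load("scene0"),load("side0"),load("w2")
np.set_printoptions(precision=4)
a,b=(281.5,149),(279.6,227)
for p,q,w in [((367,209.5),(275,262.5),a),((339.5,204.3),(281,244.5),b)]:
    print(tri((S,p),(D,q),(W,w)), tri((S,p),(W,w)), tri((D,q),(W,w)))
# second wrist view: bar upper end now
W3=load("wrist3"); g=W3["image"].max(2); m=(g<50); print([ (y,np.nonzero(m[y,240:320])[0].min()+240,np.nonzero(m[y,240:320])[0].max()+240) for y in (195,205,215,225,235)])
```

```text
{'time_s': np.float64(3.85), 'tool_pos': array([0.5, 0.2, 0.2]), 'grip_width': np.float64(0.0005), 'grasp_force': np.float64(0.0), 'force': array([ 0.6,  1. , -0.6])}
scene tip [353.3 212.3] grasp [354.  206.8] bar@.164 [353.6 206.8]
side tip [277.1 259.5] grasp [277.2 254.1] bar@.164 [277.2 253.8]
wrist tip [279.1 244.5] grasp [279.2 257.9] bar@.164 [279.6 260. ]
(array([0.4791, 0.2019, 0.1653]), [np.float64(2.1915205574247882), np.float64(3.5377820902476196), np.float64(1.592997433091828)]) (array([0.4802, 0.2033, 0.1643]), [np.float64(0.3675658434215527), np.float64(0.36756584342152276)]) (array([0.4782, 0.2023, 0.169 ]), [np.float64(2.2334544303169968), np.float64(2.2334544303170425)])
(array([0.4973, 0.1335, 0.1618]), [np.float64(1.4638969614591226), np.float64(0.8825202772005377), np.float64(0.722584180676537)]) (array([0.4971, 0.1332, 0.1622]), [np.float64(1.0594171488068769), np.float64(1.059417148806764)]) (array([0.4972, 0.1344, 0.1618]), [np.float64(0.29077215337186985), np.float64(0.2907721533719081)])
[(195, np.int64(271), np.int64(289)), (205, np.int64(271), np.int64(289)), (215, np.int64(271), np.int64(289)), (225, np.int64(271), np.int64(289)), (235, np.int64(271), np.int64(289))]
```

Run:
```python
from h import *
np.set_printoptions(precision=4,suppress=True)
W,W3=load("w2"),load("wrist3")
print(-W3["R"].T@W3["t"]); print(tri((W,(281.5,149)),(W3,(280,190.5))))
a=W["image"][170:240,262:302];b=W3["image"][150:300,200:360];s,d=load("scene3")["image"][190:225,330:380],load("side3")["image"][235:275,258:298]
f=lambda i:cv2.resize(i[...,::-1],(400,300),interpolation=cv2.INTER_CUBIC)
f2=lambda i:cv2.convertScaleAbs(f(i),alpha=2.2,beta=10)
cv2.imwrite("pics/c4.png",np.vstack([np.hstack([f2(a),f2(b)]),np.hstack([f2(s),f2(d)])]))
g=W["image"].max(2).astype(int); print(g[160,270:293],g[200,270:293]); g=W3["image"].max(2).astype(int); print(g[215,262:300])
for z in (.14,.15,.164): print(z, proj(W3,(.4795,.2035,z)),proj(W,(.4795,.2035,z)), [plane(W,p,z)[:2] for p in((281.5,149),(279.6,229))])
```

```text
[0.4695 0.2384 0.3345]
(array([0.4801, 0.2025, 0.1601]), [np.float64(0.34462097689117616), np.float64(0.3446209768910418)])
[116 109 112 119 121  96  56  34  33  34  37  38  38  35  33  38  67 117
 146 153 151 152 154] [152 153 152 153 144 112  60  35  33  34  39  36  38  33  34  53  94 132
 148 151 153 151 152]
[145 148 150 149 148 150 146 127  88  47  36  35  35  37  36  38  42  42
  41  41  41  43  41  39  36  35  36  45  87 134 162 165 167 168 167 168
 168 167]
0.14 [279.9629 180.5233] [280.6509 145.4818] [array([0.4811, 0.2006]), array([0.4993, 0.1255])]
0.15 [280.0272 184.1384] [280.703  146.5259] [array([0.4808, 0.2016]), array([0.4985, 0.1286])]
0.164 [280.1293 189.8735] [280.7814 148.0953] [array([0.4803, 0.2029]), array([0.4973, 0.1331])]
```

View pics/c4.png

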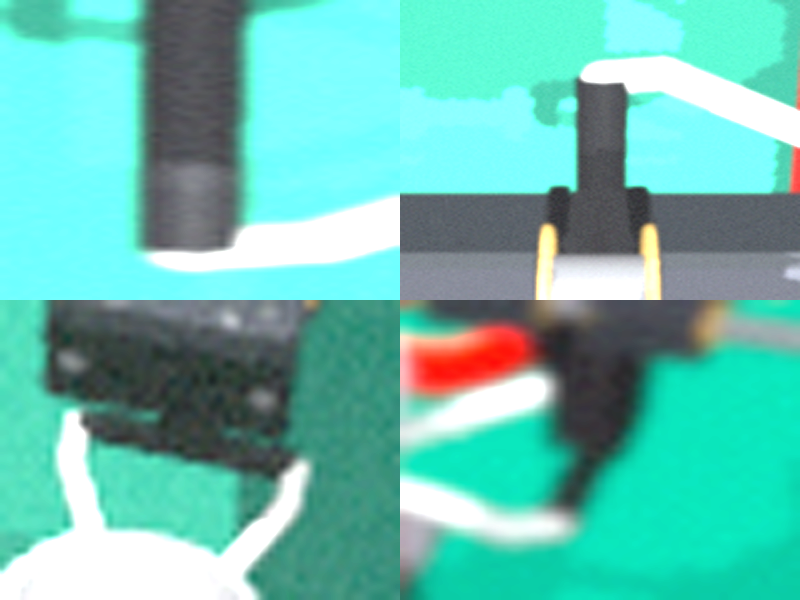

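The fingers are fully closed and end at about the top of the bar (side crop: fingers stop near (600,445), bar continues below). The real fingertips may sit higher than I assumed. I'll raise the gripper and measure the tip height from the fixed cameras.

Request:
drive_tool(
  moves=[
    {"x":0,"y":0,"z":-30,"rx":0,"ry":0,"rz":0,"fingers":1},
    {"x":0,"y":0,"z":-70,"rx":0,"ry":0,"rz":0,"fingers":1},
    {"x":0,"y":0,"z":-90,"rx":0,"ry":0,"rz":0,"fingers":1},
    {"x":0,"y":0,"z":-90,"rx":0,"ry":0,"rz":0,"fingers":1},
  ],
)

```text
time_s: 4.35
tool_pos: [0.4888, 0.1707, 0.2442]
tool_rot: [179.8, 0.0, 104.9]
force: [-0.7, -1.0, -0.7]
grip_width: 0.0009
grasp_force: 0.0
```

Run:
```python
from cell import vision,sensors
from h import *
o=sensors.get_obs(); p=o["tool_pos"]; print(np.round(p,4),o["grip_width"])
for n in ("scene","side"):
    d=vision.read_camera(n); np.savez(f"pics/{n}4.npz",**d); b=load(n+"0")["image"]
    print(n)
    for dz in range(30,-52,-3):
        q=proj(d,p-[0,0,dz/1000]); x,y=np.round(q).astype(int)
        print(dz,q.round(1),d["image"][y,x],b[y,x],end="; ")
    print()
```

```text
[0.4888 0.1707 0.2442] 0.0009041498369119031
scene
30 [356. 192.] [33 97 81] [34 97 84]; 27 [356.1 191.1] [34 97 82] [29 96 78]; 24 [356.2 190.2] [33 98 83] [33 99 82]; 21 [356.4 189.3] [33 98 82] [ 38 101  85]; 18 [356.5 188.3] [32 97 81] [ 37 100  84]; 15 [356.6 187.4] [33 99 82] [35 98 83]; 12 [356.7 186.5] [31 98 83] [35 98 82]; 9 [356.8 185.5] [31 98 83] [35 98 82]; 6 [357.  184.6] [31 96 81] [33 97 81]; 3 [357.1 183.6] [32 98 82] [33 98 81]; 0 [357.2 182.7] [31 97 82] [31 96 79]; -3 [357.3 181.7] [32 98 82] [34 97 81]; -6 [357.4 180.8] [35 98 85] [32 98 82]; -9 [357.6 179.8] [31 96 82] [ 36 100  83]; -12 [357.7 178.9] [29 91 76] [34 98 83]; -15 [357.8 177.9] [18 57 47] [31 96 81]; -18 [357.9 176.9] [17 23 20] [32 97 81]; -21 [358.1 176. ] [17 24 22] [32 98 82]; -24 [358.2 175. ] [11 23 17] [33 97 81]; -27 [358.3 174. ] [20 27 23] [31 97 81]; -30 [358.4 173.1] [19 27 23] [35 99 84]; -33 [358.5 172.1] [14 24 22] [35 99 84]; -36 [358.7 171.1] [16 18 16] [31 98 82]; -39 [358.8 170.1] [15 20 17] [ 35 100  82]; -42 [358.9 169.1] [16 25 19] [38 90 74]; -45 [359.  168.1] [18 26 19] [63
[... 640 characters left out ...]
; -6 [277.4 228.3] [ 3 80 65] [  0 102  83]; -9 [277.4 227.4] [17 56 48] [  0 101  82]; -12 [277.5 226.4] [21 32 30] [  0 100  81]; -15 [277.5 225.5] [24 24 25] [  0 102  83]; -18 [277.5 224.5] [21 21 20] [  0 102  83]; -21 [277.5 223.6] [23 21 21] [  0 102  82]; -24 [277.6 222.6] [17 16 17] [  0 101  82]; -27 [277.6 221.7] [22 21 22] [  0 101  82]; -30 [277.6 220.7] [20 19 25] [  0 101  83]; -33 [277.6 219.7] [18 18 20] [  0 101  83]; -36 [277.7 218.8] [20 19 22] [  0 102  82]; -39 [277.7 217.8] [22 18 20] [  0 102  83]; -42 [277.7 216.8] [23 22 23] [  0 100  82]; -45 [277.7 215.8] [17 17 19] [ 0 99 80]; -48 [277.7 214.8] [23 21 23] [  0 101  81]; -51 [277.8 213.9] [21 19 19] [  0 101  82];
```

Run:
```python
from h import *
p=np.array([.4888,.1707,.2442])
for n in ("scene","side"):
    d=load(n+"4"); b=load(n+"0")["image"]; print(n)
    m=(np.abs(d["image"].astype(int)-b).sum(2)>70)
    for dz in range(-6,-75,-6):
        q=proj(d,p-[0,0,dz/1000]); y=int(round(q[1])); xs=np.nonzero(m[y,int(q[0])-30:int(q[0])+31])[0]+int(q[0])-30
        print(dz,q.round(1),(xs.min(),xs.max(),(xs.min()+xs.max())/2) if len(xs) else None)
    # pixels for 10mm along tool x, tool y
    tx=np.array([-.257,.966,0]);ty=np.array([.966,.257,0]);q0=p+[0,0,.02]
    print("10mm tx",proj(d,q0+.01*tx)-proj(d,q0),"ty",proj(d,q0+.01*ty)-proj(d,q0),"z",proj(d,q0+[0,0,.01])-proj(d,q0))
    np.set_printoptions(linewidth=200)
    x0,y0=np.round(proj(d,p+[0,0,.02])).astype(int); print(y0-8,x0-14); print("\n".join("".join("#" if v else "." for v in r) for r in m[y0-14:y0+10,x0-18:x0+19]))
```

```text
scene
-6 [357.5 180.8] (np.int64(367), np.int64(387), np.float64(377.0))
-12 [357.7 178.9] (np.int64(367), np.int64(387), np.float64(377.0))
-18 [358.  176.9] (np.int64(353), np.int64(387), np.float64(370.0))
-24 [358.2 175. ] (np.int64(353), np.int64(387), np.float64(370.0))
-30 [358.4 173.1] (np.int64(353), np.int64(388), np.float64(370.5))
-36 [358.7 171.1] (np.int64(345), np.int64(387), np.float64(366.0))
-42 [358.9 169.1] (np.int64(338), np.int64(388), np.float64(363.0))
-48 [359.2 167.1] (np.int64(338), np.int64(389), np.float64(363.5))
-54 [359.4 165.1] (np.int64(339), np.int64(389), np.float64(364.0))
-60 [359.7 163.1] (np.int64(339), np.int64(387), np.float64(363.0))
-66 [360.  161.1] (np.int64(339), np.int64(389), np.float64(364.0))
-72 [360.2 159.1] (np.int64(340), np.int64(390), np.float64(365.0))
10mm tx [3.95677796 0.71260466] ty [-0.72062633  2.29121253] z [ 0.41070063 -3.24116955]
168 344
#####################################
#####################################
#####################################
#####################################
##############################
[... 1815 characters left out ...]
###.............
.............###########.............
.............##########..............
.............##########..............
.............##########..............
..............#########..............
..............#########..............
..............#########..............
..............#########..............
..............########...............
..............########...............
..............########...............
...............######................
.....................................
.....................................
.....................................
.....................................
.....................................
.....................................
```

The real fingertips are about 20 mm above (behind) the TCP. Both views agree on this, and sideways the tool is on target. I'll descend to TCP z ≈ 0.130, which puts the tips about 15 mm below the bar's axis.

Request:
drive_tool(
  moves=[
    {"x":0,"y":0,"z":0,"rx":0,"ry":0,"rz":0,"fingers":0.1},
    {"x":0,"y":0,"z":20,"rx":0,"ry":0,"rz":0,"fingers":0.1},
    {"x":0,"y":0,"z":40,"rx":0,"ry":0,"rz":0,"fingers":0.1},
    {"x":0,"y":0,"z":70,"rx":0,"ry":0,"rz":0,"fingers":0.1},
    {"x":0,"y":0,"z":92,"rx":0,"ry":0,"rz":0,"fingers":0.1},
    {"x":0,"y":0,"z":105,"rx":0,"ry":0,"rz":0,"fingers":0.1},
    {"x":0,"y":0,"z":113,"rx":0,"ry":0,"rz":0,"fingers":0.1},
    {"x":0,"y":0,"z":113,"rx":0,"ry":0,"rz":0,"fingers":0.1},
    {"x":0,"y":0,"z":113,"rx":0,"ry":0,"rz":0,"fingers":0.6},
    {"x":0,"y":0,"z":113,"rx":0,"ry":0,"rz":0,"fingers":1},
    {"x":0,"y":0,"z":113,"rx":0,"ry":0,"rz":0,"fingers":1},
    {"x":0,"y":0,"z":113,"rx":0,"ry":0,"rz":0,"fingers":1},
  ],
  force=20,
)

```text
time_s: 5.95
tool_pos: [0.4884, 0.1703, 0.1301]
tool_rot: [179.9, 0.0, 104.9]
force: [-0.1, 0.1, -0.2]
grip_width: 0.0095
grasp_force: 20.0
```

Request:
drive_tool(
  moves=[
    {"x":0,"y":3.9,"z":-9.2,"rx":0,"ry":0,"rz":0,"fingers":1},
    {"x":0,"y":8.6,"z":-18,"rx":0,"ry":0,"rz":0,"fingers":1},
    {"x":0,"y":14.3,"z":-26.3,"rx":0,"ry":0,"rz":0,"fingers":1},
    {"x":0,"y":20.7,"z":-33.9,"rx":0,"ry":0,"rz":0,"fingers":1},
    {"x":0,"y":27.8,"z":-40.9,"rx":0,"ry":0,"rz":0,"fingers":1},
    {"x":0,"y":35.6,"z":-47.2,"rx":0,"ry":0,"rz":0,"fingers":1},
    {"x":0,"y":44,"z":-52.6,"rx":0,"ry":0,"rz":0,"fingers":1},
    {"x":0,"y":52.9,"z":-57.1,"rx":0,"ry":0,"rz":0,"fingers":1},
    {"x":0,"y":62.2,"z":-60.8,"rx":0,"ry":0,"rz":0,"fingers":1},
    {"x":0,"y":71.9,"z":-63.5,"rx":0,"ry":0,"rz":0,"fingers":1},
  ],
  force=20,
)

```text
time_s: 7.2
tool_pos: [0.5576, 0.1883, 0.1949]
tool_rot: [-180.0, 0.1, 104.9]
force: [-1.8, -1.9, 2.4]
grip_width: 0.0091
grasp_force: 20.0
```

Request:
drive_tool(
  moves=[
    {"x":0,"y":9.8,"z":-1.7,"rx":0,"ry":0,"rz":0,"fingers":1},
    {"x":0,"y":19.8,"z":-2.5,"rx":0,"ry":0,"rz":0,"fingers":1},
    {"x":0,"y":29.8,"z":-2.2,"rx":0,"ry":0,"rz":0,"fingers":1},
    {"x":0,"y":39.7,"z":-0.9,"rx":0,"ry":0,"rz":0,"fingers":1},
    {"x":0,"y":49.4,"z":1.3,"rx":0,"ry":0,"rz":0,"fingers":1},
    {"x":0,"y":58.9,"z":4.5,"rx":0,"ry":0,"rz":0,"fingers":1},
    {"x":0,"y":68,"z":8.6,"rx":0,"ry":0,"rz":0,"fingers":1},
    {"x":0,"y":76.6,"z":13.7,"rx":0,"ry":0,"rz":0,"fingers":1},
    {"x":0,"y":84.7,"z":19.5,"rx":0,"ry":0,"rz":0,"fingers":1},
    {"x":0,"y":92.2,"z":26.2,"rx":0,"ry":0,"rz":0,"fingers":1},
    {"x":0,"y":95.6,"z":29.8,"rx":0,"ry":0,"rz":0,"fingers":1},
    {"x":0,"y":95.6,"z":29.8,"rx":0,"ry":0,"rz":0,"fingers":1},
    {"x":0,"y":95.6,"z":29.8,"rx":0,"ry":0,"rz":0,"fingers":1},
    {"x":0,"y":95.6,"z":29.8,"rx":0,"ry":0,"rz":0,"fingers":1},
    {"x":0,"y":95.6,"z":29.8,"rx":0,"ry":0,"rz":0,"fingers":1},
    {"x":0,"y":95.6,"z":29.8,"rx":0,"ry":0,"rz":0,"fingers":1},
  ],
  force=20,
)

```text
time_s: 9.2
tool_pos: [0.6497, 0.2128, 0.1634]
tool_rot: [-180.0, 0.0, 104.9]
force: [0.1, -5.3, -1.5]
grip_width: 0.0091
grasp_force: 20.0
```

Run:
```python
from cell import vision
from h import *
for n in ("scene","side"):
    d=vision.read_camera(n); np.savez(f"pics/{n}5.npz",**d)
    r=(295,230,385,340) if n=="scene" else (165,235,265,312)
    c=d["image"][r[1]:r[3],r[0]:r[2]]; hsv=cv2.cvtColor(c,cv2.COLOR_RGB2HSV)
    m=((hsv[...,1]<60)&(hsv[...,2]>170)).astype(np.uint8); k,l,s,cc=cv2.connectedComponentsWithStats(m)
    for i in range(1,k):
        if s[i,4]>8: q=cc[i]+r[:2]; print(n,s[i,4],q.round(1),plane(d,q,.02)[:2].round(3))
im=lambda n,x,y,w,h:cv2.resize(load(n)["image"][y:y+h,x:x+w,::-1],(400,400),interpolation=cv2.INTER_CUBIC)
cv2.imwrite("pics/c5.png",np.hstack([im("scene5",290,240,100,100),im("side5",165,220,100,100)]))
```

```text
scene 26 [329.6 292.6] [0.668 0.203]
side 38 [209.3 275.2] [0.673 0.211]
side 47 [166.7 306.4] [0.705 0.355]
```

View pics/c5.png

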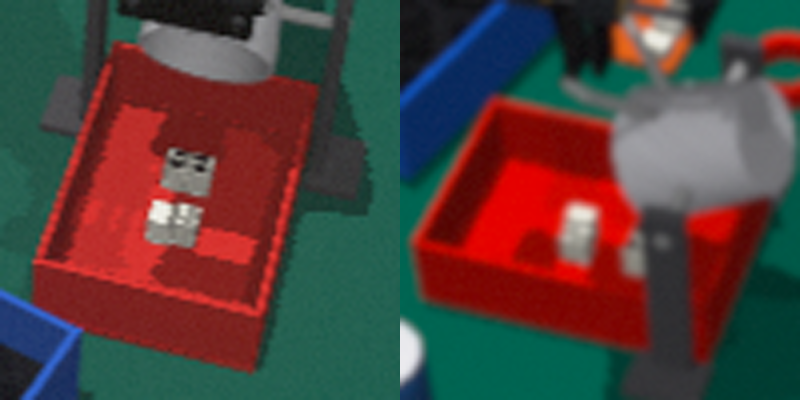

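The picture shows four plug housings lying in two touching pairs in the tray, at scene crop (190,170) and (172,222). The cup mouth points down over the tray. Swinging the cup back.

Request:
drive_tool(
  moves=[
    {"x":0,"y":-10.9,"z":-10.3,"rx":0,"ry":0,"rz":0,"fingers":1},
    {"x":0,"y":-19,"z":-16.1,"rx":0,"ry":0,"rz":0,"fingers":1},
    {"x":0,"y":-27.6,"z":-21.2,"rx":0,"ry":0,"rz":0,"fingers":1},
    {"x":0,"y":-36.7,"z":-25.3,"rx":0,"ry":0,"rz":0,"fingers":1},
    {"x":0,"y":-46.2,"z":-28.5,"rx":0,"ry":0,"rz":0,"fingers":1},
    {"x":0,"y":-55.9,"z":-30.7,"rx":0,"ry":0,"rz":0,"fingers":1},
    {"x":0,"y":-65.8,"z":-32,"rx":0,"ry":0,"rz":0,"fingers":1},
    {"x":0,"y":-75.8,"z":-32.3,"rx":0,"ry":0,"rz":0,"fingers":1},
    {"x":0,"y":-85.8,"z":-31.5,"rx":0,"ry":0,"rz":0,"fingers":1},
    {"x":0,"y":-95.6,"z":-29.8,"rx":0,"ry":0,"rz":0,"fingers":1},
    {"x":0,"y":-105.3,"z":-27.1,"rx":0,"ry":0,"rz":0,"fingers":1},
    {"x":0,"y":-114.6,"z":-23.4,"rx":0,"ry":0,"rz":0,"fingers":1},
    {"x":0,"y":-123.5,"z":-18.9,"rx":0,"ry":0,"rz":0,"fingers":1},
    {"x":0,"y":-131.9,"z":-13.5,"rx":0,"ry":0,"rz":0,"fingers":1},
    {"x":0,"y":-139.7,"z":-7.2,"rx":0,"ry":0,"rz":0,"fingers":1},
    {"x":0,"y":-146.8,"z":-0.2,"rx":0,"ry":0,"rz":0,"fingers":1},
    {"x":0,"y":-153.2,"z":7.4,"rx":0,"ry":0,"rz":0,"fingers":1},
    {"x":0,"y":-158.9,"z":15.7,"rx":0,"ry":0,"rz":0,"fingers":1},
    {"x":0,"y":-163.6,"z":24.5,"rx":0,"ry":0,"rz":0,"fingers":1},
    {"x":0,"y":-167.5,"z":33.7,"rx":0,"ry":0,"rz":0,"fingers":1},
  ],
  force=20,
)

```text
time_s: 11.8
tool_pos: [0.4879, 0.1713, 0.1298]
tool_rot: [179.9, -0.1, 104.9]
force: [0.6, 4.4, 31.2]
grip_width: 0.0091
grasp_force: 20.0
```

Request:
drive_tool(
  moves=[
    {"x":0,"y":0,"z":1,"rx":0,"ry":0,"rz":0,"fingers":1},
    {"x":0,"y":-1,"z":4,"rx":0,"ry":0,"rz":0,"fingers":1},
    {"x":0,"y":-1,"z":4,"rx":0,"ry":0,"rz":0,"fingers":1},
    {"x":0,"y":-1,"z":4,"rx":0,"ry":0,"rz":0,"fingers":1},
  ],
)

```text
time_s: 12.3
tool_pos: [0.4881, 0.1712, 0.1295]
tool_rot: [179.8, 0.0, 104.9]
force: [-4.1, 3.0, 23.5]
grip_width: 0.0091
grasp_force: 20.0
```

Request:
drive_tool(
  moves=[
    {"x":0,"y":0,"z":-3,"rx":0,"ry":0,"rz":0,"fingers":1},
    {"x":0,"y":0,"z":-3,"rx":0,"ry":0,"rz":0,"fingers":0.1},
    {"x":0,"y":0,"z":-3,"rx":0,"ry":0,"rz":0,"fingers":0.1},
    {"x":0,"y":0,"z":-3,"rx":0,"ry":0,"rz":0,"fingers":0.1},
    {"x":0,"y":0,"z":-25,"rx":0,"ry":0,"rz":0,"fingers":0.1},
    {"x":0,"y":0,"z":-70,"rx":0,"ry":0,"rz":0,"fingers":0.1},
    {"x":0,"y":0,"z":-120,"rx":0,"ry":0,"rz":0,"fingers":0.1},
    {"x":0,"y":0,"z":-160,"rx":0,"ry":0,"rz":0,"fingers":0.1},
    {"x":0,"y":0,"z":-160,"rx":0,"ry":0,"rz":0,"fingers":0.1},
  ],
)

```text
time_s: 13.42
tool_pos: [0.4882, 0.1702, 0.2885]
tool_rot: [179.7, 0.1, 104.9]
force: [0.4, 0.0, -0.4]
grip_width: 0.0389
grasp_force: 0.0
```

Run:
```python
from cell import vision,sensors
from h import *
o=sensors.get_obs(); print(o["tool_pos"],o["tool_rot"],o["grip_width"])
W=vision.read_camera("wrist"); np.savez("pics/w6.npz",**W); im=W["image"]
g=im.max(2); m=np.zeros(g.shape,np.uint8); m[130:245,262:310]=(g[130:245,262:310]<45)
n,l,s,c=cv2.connectedComponentsWithStats(m); i=1+np.argmax(s[1:,4]); ys,xs=np.nonzero(l==i); k=np.polyfit(ys,xs,1)
e=[(np.polyval(k,y),y) for y in (ys.min(),ys.max())]; P=[plane(W,w,.164) for w in e]; print(e,P,(P[0]+P[1])/2)
hsv=cv2.cvtColor(im,cv2.COLOR_RGB2HSV); w=((hsv[...,1]<50)&(hsv[...,2]>200)).astype(np.uint8); w[255:]=0
n,l,s,c=cv2.connectedComponentsWithStats(w)
for i in range(1,n):
    if s[i,4]>30: print(s[i],c[i].round(0),plane(W,c[i],.02)[:2].round(3))
cv2.imwrite("pics/w6.png",cv2.resize(im[80:260,240:540,::-1],(750,450)))
```

```text
[0.48821155 0.17016462 0.28852934] [1.79749941e+02 5.62971404e-02 1.04866865e+02] 0.038948547889167386
[(np.float64(279.07335204797135), np.int64(157)), (np.float64(277.5519624556235), np.int64(236))] [array([0.48032822, 0.20240331, 0.164     ]), array([0.49690674, 0.13515579, 0.164     ])] [0.48861748 0.16877955 0.164     ]
[379 109  11  33 263] [384. 125.] [0.597 0.255]
[ 339  147  104  108 3935] [381. 189.] [0.619 0.18 ]
[306 158  11  12  77] [311. 164.] [0.526 0.188]
[277 206  58  35 378] [309. 223.] [0.545 0.113]
```

View pics/w6.png

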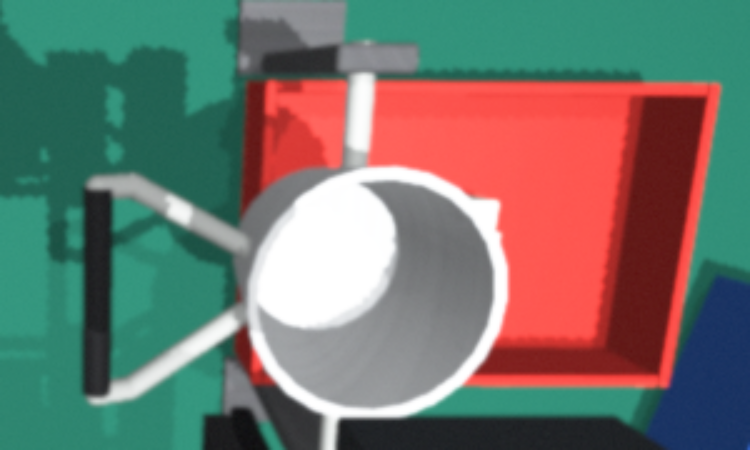

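The picture shows the cup empty and upright, its bar at the same place as before: midpoint (0.4886, 0.1688) against (0.4885, 0.1689) at the start. The tray lies under it. On to the fixture.

Request:
drive_tool(
  moves=[
    {"x":-30,"y":-8,"z":0,"rx":0,"ry":0,"rz":-0.1,"fingers":0.1},
    {"x":-75,"y":-19,"z":0,"rx":0,"ry":0,"rz":-0.25,"fingers":0.1},
    {"x":-120,"y":-31,"z":0,"rx":0,"ry":0,"rz":-0.4,"fingers":0.1},
    {"x":-165,"y":-43,"z":0,"rx":0,"ry":0,"rz":-0.55,"fingers":0.1},
    {"x":-210,"y":-54,"z":0,"rx":0,"ry":0,"rz":-0.7,"fingers":0.1},
    {"x":-255,"y":-66,"z":10,"rx":0,"ry":0,"rz":-0.85,"fingers":0.1},
    {"x":-300,"y":-77,"z":30,"rx":0,"ry":0,"rz":-1.0,"fingers":0.1},
    {"x":-335,"y":-86,"z":45,"rx":0,"ry":0,"rz":-1.1,"fingers":0.1},
    {"x":-354,"y":-91,"z":53,"rx":0,"ry":0,"rz":-1.169,"fingers":0.1},
    {"x":-354,"y":-91,"z":53,"rx":0,"ry":0,"rz":-1.169,"fingers":0.1},
    {"x":-354,"y":-91,"z":53,"rx":0,"ry":0,"rz":-1.169,"fingers":0.1},
  ],
  force=40,
)

```text
time_s: 14.85
tool_pos: [0.4898, -0.1941, 0.2323]
tool_rot: [179.9, -0.1, 171.9]
force: [-0.5, -0.1, -0.4]
grip_width: 0.039
grasp_force: 0.0
```

Run:
```python
from cell import vision,sensors
from h import *
np.set_printoptions(precision=4,suppress=True)
o=sensors.get_obs(); print(o["tool_pos"],o["tool_rot"],o["grip_width"],o["qpos"])
S,D=load("scene0"),load("side0"); W=vision.read_camera("wrist"); np.savez("pics/w7.npz",**W)
print(-W["R"].T@W["t"])
P0=[.4915,-.196,.14]; q=proj(W,P0); print("tab proj",q,"base",proj(W,[.4915,-.196,.097]))
hsv=cv2.cvtColor(W["image"],cv2.COLOR_RGB2HSV); h,s,v=hsv[...,0],hsv[...,1],hsv[...,2]
m=((h<16)&(h>3)&(s>150)&(v>90)).astype(np.uint8)
n,l,st,c=cv2.connectedComponentsWithStats(m)
for i in range(1,n):
    if st[i,4]>40:
        print(st[i],c[i])
        ct=max(cv2.findContours((l==i).astype(np.uint8),0,1)[0],key=cv2.contourArea); print(cv2.approxPolyN(cv2.convexHull(ct),5).reshape(-1,2).tolist())
```

```text
[ 0.4898 -0.1941  0.2323] [179.9452  -0.0725 171.8852] 0.03898816243626889 [ 44.3467   3.9753 -26.7231  97.1417   1.7749  79.3921  99.2348]
[ 0.4197 -0.1845  0.4141]
tab proj [276.555  208.1098] base [276.774  195.6274]
[265 181  14  49 465] [272.0925 200.9118]
[[278, 181], [278, 229], [266, 229], [265, 192], [267, 181]]
[237 243  18  12 136] [245.3088 246.6985]
[[253, 243], [254, 246], [254, 251], [237, 254], [237, 243]]
[293 243  21   7 137] [302.8613 246.1022]
[[312, 243], [313, 249], [293, 249], [293, 247], [294, 243]]
[250 261   6  17  59] [252.7797 270.    ]
[[255, 276], [252, 277], [250, 276], [251, 262], [254, 261]]
```

Run:
```python
from h import *
np.set_printoptions(precision=4,suppress=True)
S,D,W=load("scene0"),load("side0"),load("w7")
im=W["image"]; fx=np.array([.990,-.141])
print(np.stack([im[200,260:285],im[220,260:285]])[:,:,0]); print(im[176:236,272])
for z in (.14,.125,.11): print(z,[plane(W,p,z)[:2] for p in ((265,205),(272,205),(279,205),(272,229.5))])
e=plane(W,(272,229.5),.14)[:2]; print("centre from far edge",e-.017*fx)
# height: tab far top edge, wrist + scene/side of the +x top edge (scene px ~ (234.2,173) , side ~(334,178.7))
print(tri((W,(272,229.5)),(S,(234.,173.5))),tri((W,(272,229.5)),(D,(334.5,179.0))))
```

```text
[[108 174 221 224 196 177 186 203 211 212 213 213 211 204 197 192 185 174
  159 145 139 147 169 215 236]
 [ 76  75  74  92 152 226 249 253 254 254 254 254 254 254 254 254 253 248
  233 180 110  76  74  75  77]]
[[ 50  84 133]
 [ 48  83 131]
 [ 63  82 124]
 [ 99  77  97]
 [123  72  55]
 [130  70  33]
 [130  72  33]
 [132  73  34]
 [131  72  33]
 [131  73  34]
 [132  73  33]
 [133  73  34]
 [137  75  33]
 [153  83  39]
 [174  96  47]
 [184 101  49]
 [188 102  48]
 [192 105  50]
 [194 106  50]
 [215 118  57]
 [247 152  75]
 [254 177  89]
 [254 176  88]
 [244 148  72]
 [211 115  55]
 [193 107  51]
 [192 106  50]
 [192 105  50]
 [192 104  50]
 [191 104  49]
 [192 105  50]
 [193 104  50]
 [214 117  56]
 [247 152  75]
 [254 177  89]
 [254 184  93]
 [254 184  92]
 [254 183  91]
 [254 183  91]
 [254 184  92]
 [254 182  90]
 [254 181  89]
 [254 182  90]
 [254 180  88]
 [254 181  89]
 [254 180  89]
 [254 178  89]
 [254 179  89]
 [254 180  89]
 [254 177  87]
 [254 178  88]
 [254 177  88]
 [254 172  85]
 [250 160  90]
 [223 147 134]
 [146 146 199]
 [ 97 153 230]
 [ 87 154 234]
 [ 87 155 234]
 [ 86 155 235]]
0.14 [array([ 0.4878, -0.2044]), array([ 0.4886, -0.1991]), array([ 0.4893, -0.1938]), array([ 0.5081, -0.202 ])]
0.125 [array([ 0.4915, -0.2055]), array([ 0.4923, -0.1999]), array([ 0.4931, -0.1943]), array([ 0.513 , -0.2029])]
0.11 [array([ 0.4953, -0.2066]), array([ 0.4961, -0.2007]), array([ 0.4969, -0.1948]), array([ 0.5178, -0.2039])]
centre from far edge [ 0.4913 -0.1996]
(array([ 0.5085, -0.2023,  0.1396]), [np.float64(0.3326528207495125), np.float64(0.33265282074951597)]) (array([ 0.5078, -0.2021,  0.1393]), [np.float64(0.5370944913008995), np.float64(0.5370944913007358)])
```

Request:
drive_tool(
  moves=[
    {"x":-2,"y":-5,"z":40,"rx":0,"ry":0,"rz":0,"fingers":0.1},
    {"x":-2,"y":-5,"z":80,"rx":0,"ry":0,"rz":0,"fingers":0.1},
    {"x":-2,"y":-5,"z":110,"rx":0,"ry":0,"rz":0,"fingers":0.1},
    {"x":-2,"y":-5,"z":130,"rx":0,"ry":0,"rz":0,"fingers":0.1},
    {"x":-2,"y":-5,"z":142,"rx":0,"ry":0,"rz":0,"fingers":0.1},
    {"x":-2,"y":-5,"z":142,"rx":0,"ry":0,"rz":0,"fingers":0.1},
    {"x":-2,"y":-5,"z":142,"rx":0,"ry":0,"rz":0,"fingers":0.6},
    {"x":-2,"y":-5,"z":142,"rx":0,"ry":0,"rz":0,"fingers":1},
    {"x":-2,"y":-5,"z":142,"rx":0,"ry":0,"rz":0,"fingers":1},
    {"x":-2,"y":-5,"z":142,"rx":0,"ry":0,"rz":0,"fingers":1},
  ],
  force=40,
)

```text
time_s: 16.15
tool_pos: [0.4917, -0.2002, 0.0913]
tool_rot: [180.0, 0.0, 171.9]
force: [-0.8, 2.5, 2.9]
grip_width: 0.0121
grasp_force: 40.0
```

Request:
drive_tool(
  moves=[
    {"x":0,"y":4,"z":0,"rx":0,"ry":0,"rz":0,"fingers":1},
    {"x":0,"y":8,"z":0,"rx":0,"ry":0,"rz":0,"fingers":1},
    {"x":0,"y":12,"z":0,"rx":0,"ry":0,"rz":0,"fingers":1},
    {"x":0,"y":16,"z":0,"rx":0,"ry":0,"rz":0,"fingers":1},
    {"x":0,"y":18,"z":0,"rx":0,"ry":0,"rz":0,"fingers":1},
    {"x":0,"y":18,"z":0,"rx":0,"ry":0,"rz":0,"fingers":1},
    {"x":0,"y":18,"z":0,"rx":0,"ry":0,"rz":0,"fingers":1},
  ],
  force=40,
)

```text
time_s: 17.02
tool_pos: [0.4936, -0.1856, 0.0913]
tool_rot: [-179.8, 0.0, 171.8]
force: [-0.1, -7.5, 2.5]
grip_width: 0.0117
grasp_force: 40.0
```

Request:
drive_tool(
  moves=[
    {"x":0,"y":2,"z":0,"rx":0,"ry":0,"rz":0,"fingers":1},
    {"x":0,"y":2,"z":0,"rx":0,"ry":0,"rz":0,"fingers":1},
    {"x":-1.5,"y":2,"z":-4,"rx":0,"ry":0,"rz":0,"fingers":1},
    {"x":-3.5,"y":2,"z":-9.4,"rx":0,"ry":0,"rz":0,"fingers":1},
    {"x":-5.5,"y":2,"z":-14,"rx":0,"ry":0,"rz":0,"fingers":1},
    {"x":-7.5,"y":2,"z":-18.6,"rx":0,"ry":0,"rz":0,"fingers":1},
  ],
  force=40,
)

```text
time_s: 17.77
tool_pos: [0.4993, -0.1841, 0.1077]
tool_rot: [-179.9, -0.2, 171.8]
force: [-0.4, -7.3, -6.2]
grip_width: 0.0118
grasp_force: 40.0
```

Request:
drive_tool(
  moves=[
    {"x":-4.5,"y":0,"z":-9.1,"rx":0,"ry":0,"rz":0,"fingers":1},
    {"x":-9.4,"y":0,"z":-17.8,"rx":0,"ry":0,"rz":0,"fingers":1},
    {"x":-14.7,"y":0,"z":-26.4,"rx":0,"ry":0,"rz":0,"fingers":1},
    {"x":-20.5,"y":0,"z":-34.6,"rx":0,"ry":0,"rz":0,"fingers":1},
    {"x":-26.7,"y":0,"z":-42.6,"rx":0,"ry":0,"rz":0,"fingers":1},
    {"x":-33.2,"y":0,"z":-50.2,"rx":0,"ry":0,"rz":0,"fingers":1},
    {"x":-40.1,"y":0,"z":-57.5,"rx":0,"ry":0,"rz":0,"fingers":1},
    {"x":-47.4,"y":0,"z":-64.4,"rx":0,"ry":0,"rz":0,"fingers":1},
    {"x":-55,"y":0,"z":-71,"rx":0,"ry":0,"rz":0,"fingers":1},
    {"x":-55,"y":0,"z":-71,"rx":0,"ry":0,"rz":0,"fingers":1},
    {"x":-55,"y":0,"z":-71,"rx":0,"ry":0,"rz":0,"fingers":1},
    {"x":-55,"y":0,"z":-71,"rx":0,"ry":0,"rz":0,"fingers":1},
  ],
  force=40,
)

```text
time_s: 19.27
tool_pos: [0.5518, -0.1926, 0.1791]
tool_rot: [-179.8, -0.5, 171.7]
force: [-7.6, -6.8, 3.1]
grip_width: 0.0118
grasp_force: 40.0
```

Run:
```python
from cell import vision,sensors
from h import *
np.set_printoptions(precision=4,suppress=True)
o=sensors.get_obs(); print(o["tool_pos"],o["joint_velocities"])
c=lambda d,x,y,w,h:cv2.resize(d["image"][y:y+h,x:x+w,::-1],(400,400),interpolation=cv2.INTER_CUBIC)
ds={n:vision.read_camera(n) for n in ("scene","side")}
for n,d in ds.items(): np.savez(f"pics/{n}8.npz",**d)
cv2.imwrite("pics/c8.png",np.hstack([c(ds["scene"],165,140,110,110),c(ds["side"],260,140,110,110)]))
```

```text
[ 0.5518 -0.1926  0.1791] [ 0.0134 -0.0522 -0.1126  0.0905  0.0104  0.0324 -0.0306]
```

View pics/c8.png

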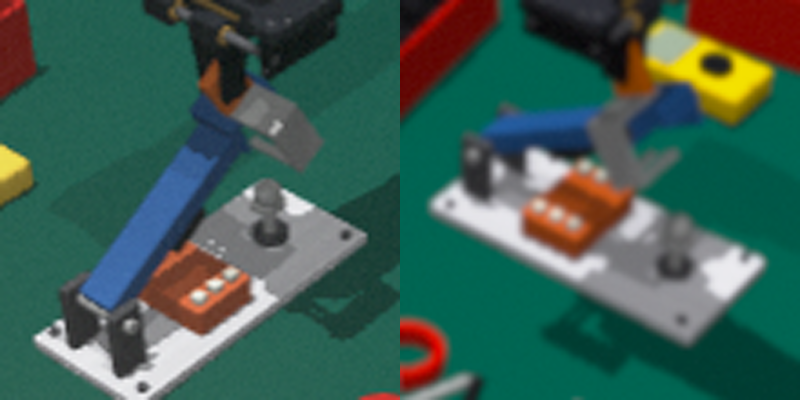

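The picture shows the blue arm raised, with its coupler well clear of the steel ball (scene crop (268,195)). The orange tab is still between the fingers and the adapter is uncovered. The measured travel gives about 0.53 rad, so I'll nudge slightly to 0.55 and let it settle.

Request:
drive_tool(
  moves=[
    {"x":-1.5,"y":0,"z":-1,"rx":0,"ry":0,"rz":0,"fingers":1},
    {"x":-3,"y":0,"z":-2,"rx":0,"ry":0,"rz":0,"fingers":1},
    {"x":-3,"y":0,"z":-2,"rx":0,"ry":0,"rz":0,"fingers":1},
    {"x":-3,"y":0,"z":-2,"rx":0,"ry":0,"rz":0,"fingers":1},
    {"x":-3,"y":0,"z":-2,"rx":0,"ry":0,"rz":0,"fingers":1},
    {"x":-3,"y":0,"z":-2,"rx":0,"ry":0,"rz":0,"fingers":1},
    {"x":-3,"y":0,"z":-2,"rx":0,"ry":0,"rz":0,"fingers":1},
    {"x":-3,"y":0,"z":-2,"rx":0,"ry":0,"rz":0,"fingers":1},
  ],
  force=40,
)

```text
time_s: 20.38
tool_pos: [0.5539, -0.193, 0.1809]
tool_rot: [-179.8, -0.6, 171.7]
force: [-9.6, -6.2, 1.3]
grip_width: 0.0118
grasp_force: 40.0
```

Run:
```python
from cell import vision,sensors
from h import *
np.set_printoptions(precision=4,suppress=True)
o=sensors.get_obs(); print({k:o[k] for k in("tool_pos","joint_velocities","force","grip_width","grasp_force")})
# arm angle: blue bar edge direction, blue mask ends in both views
P=[]
for n in ("scene","side"):
    d=vision.read_camera(n); b=load(n+"0")["image"]
    print(n,"changed px outside arm/fixture zones check:")
    df=(np.abs(d["image"].astype(int)-b).sum(2)>120).astype(np.uint8)
    k,l,s,c=cv2.connectedComponentsWithStats(df); print([(s[i].tolist()) for i in range(1,k) if s[i,4]>40])
```

```text
{'tool_pos': array([ 0.5539, -0.193 ,  0.1809]), 'joint_velocities': array([ 0.0498,  0.0287,  0.0688, -0.1092,  0.0586, -0.0254,  0.0038]), 'force': array([-9.5868, -6.1834,  1.3452]), 'grip_width': 0.011804532169354537, 'grasp_force': 40.00059097073972}
scene changed px outside arm/fixture zones check:
[[221, 0, 72, 54, 1591], [337, 0, 8, 12, 75], [373, 8, 16, 50, 206], [161, 27, 34, 26, 444], [211, 32, 23, 18, 110], [182, 51, 20, 12, 88], [159, 57, 13, 21, 105], [194, 65, 5, 15, 42], [348, 76, 7, 29, 142], [199, 104, 36, 17, 227], [236, 141, 22, 20, 170], [217, 149, 17, 22, 204], [231, 167, 11, 13, 83], [234, 180, 20, 12, 134], [199, 191, 43, 30, 313], [233, 193, 33, 29, 296], [330, 277, 14, 12, 126], [326, 290, 15, 12, 137]]
side changed px outside arm/fixture zones check:
[[368, 0, 158, 71, 3801], [509, 13, 10, 8, 41], [531, 15, 18, 7, 72], [330, 18, 24, 6, 70], [324, 22, 77, 20, 529], [473, 70, 16, 5, 43], [293, 85, 58, 82, 1684], [330, 161, 12, 9, 64], [490, 167, 15, 48, 289], [287, 177, 59, 29, 749], [540, 185, 10, 29, 116], [341, 205, 10, 7, 49], [310, 208, 39, 24, 270], [474, 230, 8, 10, 44], [483, 231, 10, 9, 56], [460, 242, 11, 41, 116], [482, 252, 9, 21, 132], [204, 270, 11, 17, 153], [220, 276, 7, 14, 74], [514, 295, 9, 10, 47]]
```

```bash
python3 -c "
from cell import workorder; print(workorder.sign_off())"
```

```text
the job is handed in; nothing more can be done
None
```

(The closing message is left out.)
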